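# Push a loaded vial rack home into the rack reader

## Robot

A 6-joint arm with a two-finger parallel gripper is mounted at the origin on a cart in front of the work surface, level with it; the furniture and walls round the work are solid. World frame = base frame: x ahead of the robot, y to its left, z up, the work surface at z = 0. Lengths are in m, angles in degrees, forces in N, time in s.
With the tool pointing down it reaches from about 0.25 to 0.725 m from the base axis. Payload 9.7 kg.
Tool frame: the origin (TCP) lies on the centre line of the jaws, within the pads' length; the fingertips stand 22 mm ahead of it and the grasp point (between the pads) lies 3 mm ahead of it; z points along the fingers, y is the direction in which the jaws open and shut (so a half turn about z gives the same grasp; the last joint's range is limited). The gripper opens to 85 mm and grips with 20 to 120 N. Pads are 22 mm wide; open, the fingers measure 114 mm over their backs; the gripper's body (76 mm by 85 mm) begins 54 mm behind the grasp point. The pads swing forward as they close: fully open they stand 13 mm farther back than shut.
Start: joints at [73.281, 4.979, 10.078, 95.1, 0, 90], TCP at [0.158, 0.527, 0.253] pointing down, gripper open.
Joint ranges: [-179.16, 179.16], [-48.56, 103.87], [-65.8, 70.77], [-126.05, 130.52], [-82.76, 87.17], [-180, 180]. Speed limits (degrees/s): [127.2, 127.2, 147.25, 180, 180, 180].

## Interface

Orientations are given as [roll, pitch, yaw] about the fixed x, y, z axes, in that order (R = Rz(yaw) Ry(pitch) Rx(roll)).
In Python, from workcell import monitor, eyes, job gives the robot as it stands. The module is installed in compiled form; this text tells all that it offers.
- The arm moves only by the tool drive_tool, never from a script. Its argument "plan" is a list of rows, each a list of 3 entries, a list of its own where there are three numbers: the opening, from 0 (shut) to 1 (fully open), then the shift along the world's x, y, z in m, then the turn about the world's z in degrees. In form: [[gripper, [x, y, z], yaw], ...]. A call has 1 to 10 rows; each row shifts and turns the commanded pose from where the row before left it; what a row does not reach is not made up. A row lasts 1/8 s, in which the tool goes at most 62.5 mm and 10.7 degrees, less where a joint would pass 70% of its speed; a pose out of reach is approached as far as the arm can. A call is refused whole if a number of a shift passes 0.0625 or a number of a turn 10.7, either way. A call with a gripper value outside its range is refused whole. The fingers move at their own pace and stop on an object; "grip_force" is the grip in N (left out, the last holds). Time passes only in rows, so rows that do not move let the fingers close. It gives the time, the measured TCP pose, the force and the opening at its end, in the units of the state.
- monitor.get_obs(): the state, without advancing time (a new reading comes with each control period).
- eyes.camera(name): name is "scene" or "top"; returns (picture, depth): 420x560x3 uint8, red, green, blue; 420x560 float32, m along the optical axis (not along the pixel's ray), 0 where there is no reading.
- eyes.camera_params(name): a dict with "fx", "fy", "cx", "cy" (pixels), "dist_coeffs" ([k1, k2, p1, p2, k3] as OpenCV has them; the pictures are not rectified), "extrinsics" (4x4, takes a point from world to camera coordinates). Camera axes: x right, y down, z forward; pixel columns grow to the right and rows downward; lengths in m; the calibration is good to about 2 mm. A picture is of the moment at which its call begins. camera_params takes no time and is no camera call.
- job.job_done(): hands the job in, once; it reports no verdict.
The state is a dict: "time": time; "q": joint angles; "qd": joint speeds; "joint_efforts": joint torques, N m; "ee_pos": TCP position; "tcp_rot": TCP orientation; "wrist_force": force on the tool from outside, world axes, zero at the start; "torque": the same for the moment, N m; "opening": finger opening in m.
Only numpy, scipy, OpenCV 4.12 (cv2) and the standard library are available. Lean on these libraries where they do the work, as an engineer would, in place of code of your own. Each camera call takes 0.05 s, during which the arm holds its last target.

## Task

Push the loaded vial rack along the bench into line with the lane of the rack reader and on into it, until it lies fully home against the stop and the blue spring catch has snapped in behind it. Push with the fingers only, the rack flat on the bench all the way: do not lift it, do not take out or tip any vial, and leave the bottles and the marker alone.

Things in the scene. Friction and masses are not known exactly. Their poses are not given: they have to be found in the camera images.
- dock: rack reader, fixed: open-topped guide lane 93 mm wide between aluminium rails 22 mm high, a beige reader head 61 mm high across its closed end. No floor of its own: the rack slides on the bench. Origin: on the bench, where the rack's middle lies when fully home; z up, +y the way in, along the lane. Stop (two rubber buffers) at y = +84 mm; rail faces at x = -46.5 and +46.5 mm
- dock_mouth (a point): point on the bench in the middle of the lane's mouth, 88 mm before the dock's origin. The -x rail begins 38 mm further in, with a lead-in flaring out to 56 mm from the middle; the +x rail begins 8 mm further in, with the catch before it. The lane's head and rails reach no further than 75 mm from its middle, the catch's bracket 82 mm
- catch (a joint): sprung blue plastic catch, 28 mm high, on an upright pivot at (55, -132) mm of the dock frame. 0 rad = sprung in, the nose 11 mm inside the lane; grows as it is pushed out of the lane, 0.1 to 0.2 with a rack passing. Its sloping front faces the mouth: an entering rack pushes it aside (about 1 N), and it springs back by itself behind a rack that is home and blocks the way out
- catch_nose (a point): tip of the catch's nose, 16 mm above the bench; with the catch sprung in it lies at (36, -88) mm of the dock frame, 4 mm behind the trailing end of a rack that is home
- rack: white plastic vial rack, 88 mm (its x) by 168 mm (its y), 32 mm high, 0.18 to 0.28 kg with its four vials, loose on the bench. Origin: middle of its underside. It starts before the mouth, out of line on the lane's -x side (middle 12 to 55 mm off), up to 0.32 rad askew; its +y end leads into the lane. Long sides (x = +-44 mm): a base plate 0 to 6 mm high and a lattice at 24 to 30 mm, open between
- rack_tail (a point): middle of the outer face of the rack's trailing end (its -y end, 84 mm from its middle), 16 mm above the bench. Both ends are closed plates 5 mm thick over the full 88 mm width and 32 mm height
- vial_1: screw-cap sample vial with blue cap, 20 mm across, 48 mm high, 14 g, standing loose in a 22 mm cell of the rack, 6 mm above the bench, its cap standing out to 54 mm. Origin: middle of its underside
- vial_2: screw-cap sample vial with blue cap, 20 mm across, 48 mm high, 14 g, standing loose in a 22 mm cell of the rack, 6 mm above the bench, its cap standing out to 54 mm. Origin: middle of its underside
- vial_3: screw-cap sample vial with red cap, 20 mm across, 48 mm high, 14 g, standing loose in a 22 mm cell of the rack, 6 mm above the bench, its cap standing out to 54 mm. Origin: middle of its underside
- vial_4: screw-cap sample vial with white cap, 20 mm across, 48 mm high, 14 g, standing loose in a 22 mm cell of the rack, 6 mm above the bench, its cap standing out to 54 mm. Origin: middle of its underside
- standard_green: bystander: white bottle with green cap, 37 mm across, 88 mm high, standing on the bench; origin: middle of its underside
- standard_yellow: bystander: white bottle with yellow cap, 37 mm across, 88 mm high, standing on the bench before the big beige autosampler (240 mm high, it fills the bench beyond world x = 0.45 m to the left of y = 0.29 m); origin: middle of its underside
- acid: bystander: amber bottle with red cap, 60 mm across, 135 mm high, standing on the bench behind the work; origin: middle of its underside
- marker: bystander: black felt marker, 138 mm long, 13 mm thick, lying on the bench before the black printer (200 mm high, it fills the bench beyond world x = 0.45 m to the right of y = -0.26 m); origin: under its middle

How it is judged:
By the outcome, as a careful person would: the job done as asked, in the order asked, and still so for the second after the job is handed in, with the robot touching nothing.
It also fails if it takes over 48 s, if anything falls off the work surface, if the arm or the gripper's body presses on something with over 40 N, if the wrist force passes 120 N, or if a joint passes its speed limit or range.

## Working session

There is one attempt and no reset: what is moved stays moved. The work goes in short steps, Python scripts to look and compute and a tool call to move; the robot and the scene stay as the last step left them, time stands still between calls to the robot, and variables do not carry over. Pictures are saved under pics/ and viewed, and the job is handed in when it is done.

Besides the shell and the picture viewer there is one more tool, called after "Request:" as a command line: name --argument value ..., lists and objects as JSON in quotes. drive_tool: Moves the arm, as the interface text tells. Its arguments: {"type":"object","properties":{"plan":{"type":"array","items":{"type":"array"}},"grip_force":{"type":"number"}},"required":["plan"]}

```bash
mkdir -p pics; cat > h.py <<'E'
import numpy as np, cv2
from workcell import monitor, eyes, job
def cap(n,tag):
    p,d=eyes.camera(n); cv2.imwrite(f'pics/{tag}.png',p[:,:,::-1]); np.savez(f'pics/{tag}.npz',p=p,d=d); return p,d
def cloud(n,d):
    c=eyes.camera_params(n);K=np.array([[c['fx'],0,c['cx']],[0,c['fy'],c['cy']],[0,0,1]])
    h,w=d.shape;u,v=np.meshgrid(np.arange(w),np.arange(h))
    x=cv2.undistortPoints(np.stack([u,v],-1).reshape(-1,1,2).astype(float),K,np.array(c['dist_coeffs'])).reshape(h,w,2)
    P=np.concatenate([x*d[...,None],d[...,None]],-1)
    E=np.array(c['extrinsics']);R=E[:3,:3];t=E[:3,3]
    W=(P-t)@R; W[d==0]=np.nan
    return W
E
python3 - <<'E'
from h import *
print(monitor.get_obs())
for n in ('top','scene'):
    cap(n,n+'0'); print(eyes.camera_params(n))
E
```

```text
{'time': 0.0, 'q': array([ 7.32817695e+01,  5.01103417e+00,  1.00345083e+01,  9.50999655e+01,
       -1.07099430e-03,  8.99986628e+01]), 'qd': array([ 0.05128649,  0.02772467,  0.00597679, -0.09129022, -0.00563501,
       -0.06201485]), 'joint_efforts': array([ 1.22090583e-03, -5.20387459e+01,  4.64803362e+01,  1.64762407e-02,
        1.58083376e-04,  6.51246694e-06]), 'ee_pos': array([0.15816225, 0.52655637, 0.25258417]), 'tcp_rot': array([-1.79923509e+02,  1.06920813e-03,  1.63283108e+02]), 'wrist_force': array([-0.06163671, -0.33584676,  0.4042802 ]), 'torque': array([-0.01943728,  0.03766689, -0.00318689]), 'opening': 0.0855115473617455}
{'fx': 395.43401468849424, 'fy': 395.43401468849424, 'cx': 280.5264328335534, 'cy': 208.67616386471425, 'dist_coeffs': array([-0.09486743,  0.        ,  0.        ,  0.        ,  0.        ]), 'extrinsics': array([[ 0.02457092, -0.99954499, -0.01749518,  0.0017748 ],
       [-0.98306228, -0.020979  , -0.18206711,  0.59330979],
       [ 0.18161723,  0.0216724 , -0.98313045,  1.05757816],
       [ 0.        ,  0.        ,  0.        ,  1.        ]])}
{'fx': 415.2323870533203, 'fy': 415.2323870533203, 'cx': 282.06018504533387, 'cy': 209.89472339628708, 'dist_coeffs': array([-0.03021212,  0.        ,  0.        ,  0.        ,  0.        ]), 'extrinsics': array([[ 0.99387436,  0.10975263, -0.01296612, -0.59121643],
       [ 0.0795304 , -0.79174571, -0.60565142, -0.02640524],
       [-0.07673771,  0.60091022, -0.79562443,  1.15404013],
       [ 0.        ,  0.        ,  0.        ,  1.        ]])}
```

View pics/top0.png

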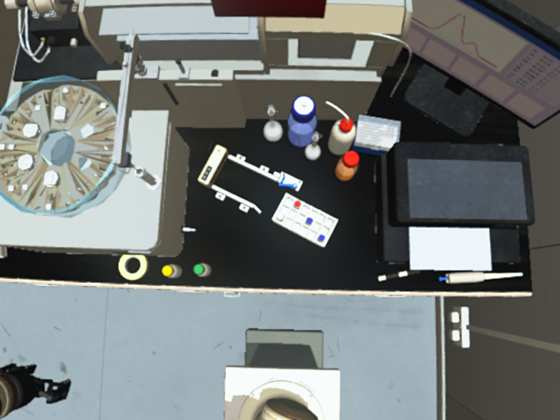

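View pics/scene0.png

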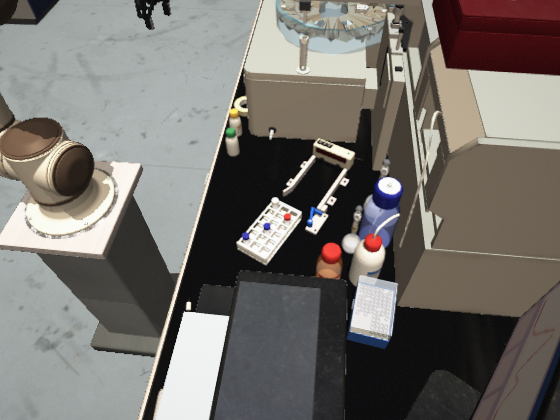

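Top view: reader head at (213,165), lane opening toward lower right, catch at (290,182), and rack at (305,220) trailing end right-down. Next I measure.

```bash
python3 - <<'E'
from h import *
z=np.load('pics/top0.npz');p,d=z['p'],z['d'];W=cloud('top',d)
np.save('pics/W0.npy',W)
b=W[225:240,200:260];print('bench z',np.nanmedian(b[...,2]))
big=cv2.resize(p[130:290,150:370],None,fx=3.6,fy=3.6,interpolation=cv2.INTER_CUBIC);cv2.imwrite('pics/crop0.png',big[:,:,::-1])
# orthographic height map
Z=W[...,2]
for nm,(u,v) in dict(green=(200,269),yel=(168,270),acid=(350,158),tape=(132,266)).items(): print(nm,W[v,u])
# rails/head
def rect(m,nm):
    pts=W[m][:,:2].astype(np.float32); r=cv2.minAreaRect(pts*1000); print(nm,len(pts),r, cv2.boxPoints(r).round(1).tolist())
u,v=np.meshgrid(np.arange(560),np.arange(420))
roi=(u>265)&(u<345)&(v>188)&(v<255)
m=roi&(Z>.022)&(Z<.04)&(p.min(2)>150); rect(m,'rack')
roi=(u>190)&(u<232)&(v>138)&(v<192)
m=roi&(Z>.052)&(Z<.07); rect(m,'head')
roi=(u>205)&(u<280)&(v>150)&(v<220)
m=roi&(Z>.015)&(Z<.03)
q=W[m]; print(len(q)); np.save('pics/rails.npy',q)
E
```

```text
bench z 0.0019709689374711415
green [0.41809098 0.22563367 0.09039391]
yel [0.41275959 0.31317133 0.08806546]
acid [ 0.72030161 -0.16883428  0.13371606]
tape [0.4225011  0.44865233 0.00087646]
rack 792 ((568.8784790039062, -53.237091064453125), (168.5024871826172, 88.57034301757812), 63.27204895019531) [[491.3999938964844, -108.5999984741211], [570.5, -148.39999389648438], [646.2999877929688, 2.0999999046325684], [567.2000122070312, 41.900001525878906]]
head 528 ((718.7396240234375, 215.45632934570312), (39.22556686401367, 121.95664978027344), 64.49002838134766) [[655.2999877929688, 224.0], [765.2999877929688, 171.5], [782.2000122070312, 206.89999389648438], [672.2000122070312, 259.3999938964844]]
514
```

View pics/crop0.png

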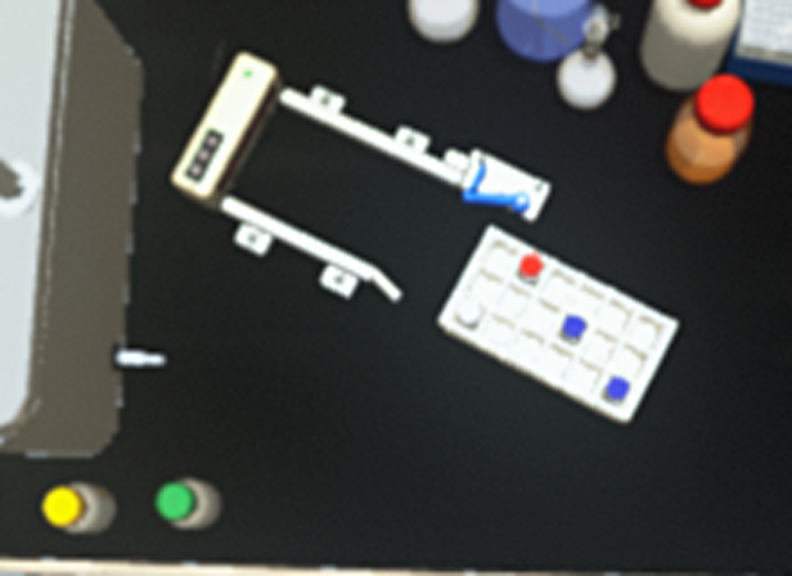

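```bash
python3 - <<'E'
from h import *
q=np.load('pics/rails.npy');W=np.load('pics/W0.npy');p=np.load('pics/top0.npz')['p']
th=np.radians(64.5);
a=np.array([np.cos(th),np.sin(th)]);x=np.array([a[1],-a[0]])
h=np.array([.7187,.2155]); s=(q[:,:2]-h)@x; t=(q[:,:2]-h)@a
print(np.histogram(s,bins=np.arange(-.1,.1,.005)))
for lo,hi in((-.060,-.04),(.04,.060)):
    m=(s>lo)&(s<hi)&(t<-.03)&(t>-.15); l=cv2.fitLine(q[m][:,:2].astype(np.float32),cv2.DIST_HUBER,0,1e-4,1e-4).ravel()
    if l[1]<0:l[:2]*=-1
    print(m.sum(),np.degrees(np.arctan2(l[1],l[0])),s[m].min(),s[m].max(),np.median(s[m]),t[m].min(),t[m].max(),np.median(q[m][:,2]))
# catch blue
blue=(p[...,2].astype(int)-p[...,0]>80); u,v=np.meshgrid(np.arange(560),np.arange(420))
m=blue&(u>270)&(u<302)&(v>168)&(v<192)
B=W[m]; print(np.c_[(B[:,:2]-h)@x,(B[:,:2]-h)@a,B[:,2]].round(3)[:60])
# vial caps
for nm,c in dict(blue=blue,red=(p[...,0].astype(int)-p[...,1]>100)).items():
    m=c&(u>265)&(u<345)&(v>190)&(v<255); n,lab,st,ce=cv2.connectedComponentsWithStats(m.astype(np.uint8))
    for i in range(1,n): print(nm,st[i,4],np.median(W[lab==i],axis=0))
E
```

```text
(array([ 0,  0,  0,  0,  0,  0,  0,  2, 38, 92, 66,  4,  6,  5,  5,  5,  4,
        3,  4,  1,  3,  3,  2,  4,  7,  5,  5,  5,  3, 82, 93, 43, 16,  7,
        1,  0,  0,  0,  0]), array([-1.00000000e-01, -9.50000000e-02, -9.00000000e-02, -8.50000000e-02,
       -8.00000000e-02, -7.50000000e-02, -7.00000000e-02, -6.50000000e-02,
       -6.00000000e-02, -5.50000000e-02, -5.00000000e-02, -4.50000000e-02,
       -4.00000000e-02, -3.50000000e-02, -3.00000000e-02, -2.50000000e-02,
       -2.00000000e-02, -1.50000000e-02, -1.00000000e-02, -5.00000000e-03,
        8.32667268e-17,  5.00000000e-03,  1.00000000e-02,  1.50000000e-02,
        2.00000000e-02,  2.50000000e-02,  3.00000000e-02,  3.50000000e-02,
        4.00000000e-02,  4.50000000e-02,  5.00000000e-02,  5.50000000e-02,
        6.00000000e-02,  6.50000000e-02,  7.00000000e-02,  7.50000000e-02,
        8.00000000e-02,  8.50000000e-02,  9.00000000e-02,  9.50000000e-02]))
147 65.304695 -0.057035784260205676 -0.045786658200485573 -0.05140911135714674 -0.14838105781350028 -0.03191115863760231 0.02345180846967661
149 65.026085 0.04572352029
[... 986 characters left out ...]
29  0.03 ]
 [ 0.059 -0.231  0.027]
 [ 0.039 -0.196  0.023]
 [ 0.039 -0.199  0.029]
 [ 0.04  -0.202  0.029]
 [ 0.042 -0.204  0.028]
 [ 0.043 -0.207  0.027]
 [ 0.043 -0.21   0.032]
 [ 0.047 -0.211  0.023]
 [ 0.047 -0.215  0.028]
 [ 0.047 -0.218  0.031]
 [ 0.049 -0.22   0.031]
 [ 0.05  -0.223  0.033]
 [ 0.052 -0.225  0.028]
 [ 0.053 -0.228  0.031]
 [ 0.055 -0.23   0.027]
 [ 0.055 -0.233  0.031]
 [ 0.059 -0.241  0.029]
 [ 0.042 -0.207  0.017]
 [ 0.044 -0.209  0.015]
 [ 0.044 -0.212  0.02 ]
 [ 0.046 -0.215  0.018]
 [ 0.047 -0.218  0.02 ]
 [ 0.049 -0.22   0.018]]
blue 26 [ 0.56218729 -0.06499901  0.05625589]
blue 28 [ 0.51393568 -0.09879175  0.05644948]
red 25 [ 0.60955424 -0.0306399   0.05594293]
```

Request:
drive_tool --plan '[[0.6,[0.0285,-0.0457,-0.004],-0.8],[0.6,[0.0285,-0.0457,-0.004],-0.8],[0.6,[0.0285,-0.0457,-0.004],-0.8],[0.6,[0.0285,-0.0457,-0.004],-0.8],[0.6,[0.0285,-0.0457,-0.004],-0.8],[0.6,[0.0285,-0.0457,-0.004],-0.8],[0.6,[0.0285,-0.0457,-0.004],-0.8],[0.6,[0.0285,-0.0457,-0.004],-0.8],[0.6,[0.0285,-0.0457,-0.004],-0.8],[0.6,[0.0285,-0.0457,-0.004],-0.9]]' --grip_force 40

```text
time: 1.35
ee_pos: [0.4438, 0.068, 0.213]
tcp_rot: [180.0, -0.0, 155.1]
wrist_force: [0.3, 0.5, 0.8]
opening: 0.0513
```

Request:
drive_tool --plan '[[0.6,[0.0285,-0.045,-0.01],0],[0.6,[0.0285,-0.045,-0.02],0],[0.6,[0,0,-0.04],0],[0.6,[0,0,-0.04],0],[0.6,[0,0,-0.04],0],[0.6,[0,0,-0.02],0],[0.6,[0,0,-0.01],0],[0.6,[0,0,0],0]]'

```text
time: 2.35
ee_pos: [0.5, -0.0202, 0.0331]
tcp_rot: [-180.0, -0.0, 155.2]
wrist_force: [0.9, 0.5, 0.4]
opening: 0.0511
```

```bash
python3 - <<'E'
from h import *
print(monitor.get_obs()['ee_pos'],monitor.get_obs()['wrist_force'])
for n in('top','scene'):
    p,d=cap(n,n+'1')
    if n=='top': c=p[130:290,230:400]
    else: c=p[120:300,180:380]
    cv2.imwrite(f'pics/{n}1c.png',cv2.resize(c,None,fx=3.3,fy=3.3,interpolation=cv2.INTER_CUBIC)[:,:,::-1])
E
```

```text
[ 0.50000578 -0.02021948  0.03306857] [0.89771456 0.49991836 0.37150282]
```

View pics/scene1c.png

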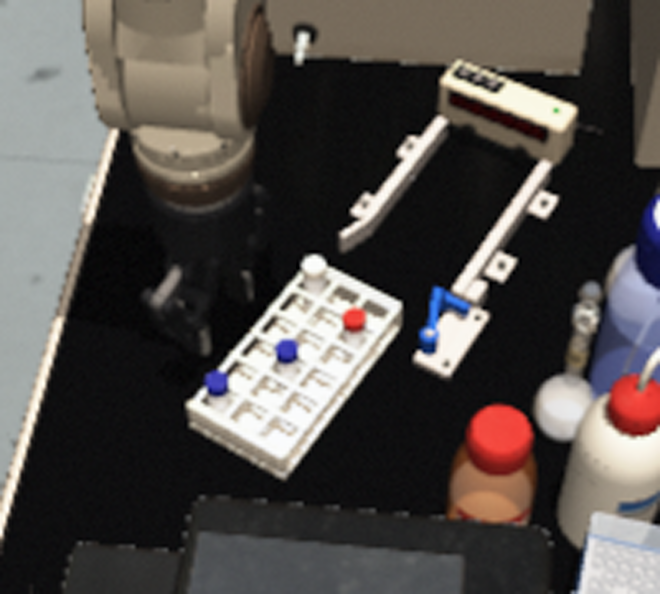

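Request:
drive_tool --plan '[[0.6,[0,0,-0.004],0],[0.6,[0,0,-0.003],0],[0.6,[0.0055,-0.0025,0],0],[0.6,[0.0055,-0.0025,0],0],[0.6,[0.0045,-0.0021,0],0],[0.6,[0.0036,-0.0017,0],0],[0.6,[0.0036,-0.0017,0],0],[0.6,[0.0036,-0.0017,0],0],[0.6,[0.0036,-0.0017,0],0],[0.6,[0,0,0],0]]'

```text
time: 3.7
ee_pos: [0.5305, -0.0343, 0.0263]
tcp_rot: [180.0, 0.0, 155.2]
wrist_force: [-0.3, 0.3, -0.1]
opening: 0.0512
```

```bash
cat > m.py <<'E'
from h import *
import sys
tag=sys.argv[1]
p,d=cap('top',tag);W=cloud('top',d);Z=W[...,2]
u,v=np.meshgrid(np.arange(560),np.arange(420))
O=np.array([.6724,.1180]);a=np.array([.4203,.9074]);x=np.array([a[1],-a[0]])
D=np.stack([(W[...,:2]-O)@x,(W[...,:2]-O)@a],-1)
m=(Z>.022)&(Z<.04)&(p.min(2)>150)&(abs(D[...,0])<.09)&(D[...,1]>-.33)&(D[...,1]<.088)
if len(sys.argv)>2: # exclude rails
    m&=abs(D[...,0])<.0465
n,lab,st,ce=cv2.connectedComponentsWithStats(m.astype(np.uint8),connectivity=8)
i=1+np.argmax(st[1:,4]); 
r=cv2.minAreaRect((D[lab==i]*1000).astype(np.float32)); print('rack dock-frame',r,cv2.boxPoints(r).round(1).tolist())
o=monitor.get_obs();e=o['ee_pos'];print('tcp',e,'dock',((e[:2]-O)@x).round(4),((e[:2]-O)@a).round(4),o['wrist_force'].round(2),o['opening'])
c=p[130:290,180:380];cv2.imwrite(f'pics/{tag}c.png',cv2.resize(c,None,fx=3.6,fy=3.6,interpolation=cv2.INTER_CUBIC)[:,:,::-1])
E
python3 m.py t2
```

```text
rack dock-frame ((52.34376525878906, 6.681724548339844), (20.790687561035156, 160.40789794921875), 4.8811421394348145) [[35.20000076293945, 85.69999694824219], [48.79999923706055, -74.0999984741211], [69.5, -72.30000305175781], [55.900001525878906, 87.5]]
tcp [ 0.53038746 -0.0342454   0.02626237] dock -0.0649 -0.1978 [0.03 0.7  0.32] 0.05159491070009917
```

View pics/t2c.png

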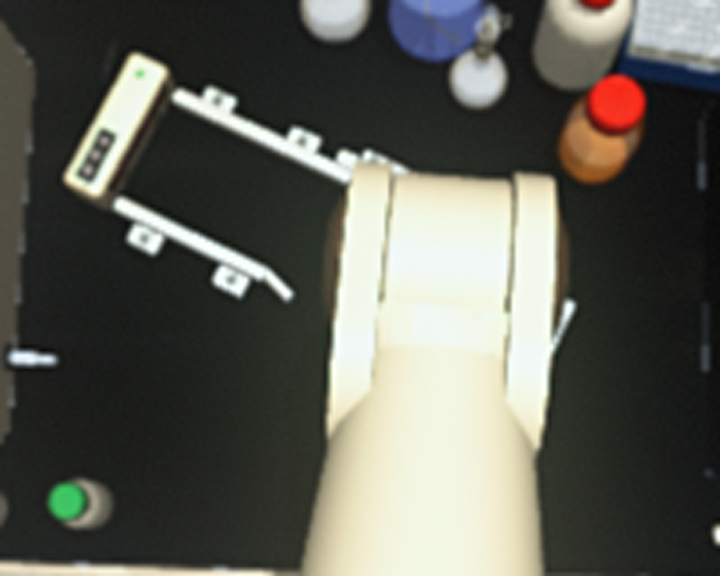

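Top camera is blocked by the arm; use the scene view.

```bash
cat > s.py <<'E'
from h import *
import sys
tag=sys.argv[1]
p,d=cap('scene',tag);W=cloud('scene',d);Z=W[...,2]
O=np.array([.6724,.1180]);a=np.array([.4203,.9074]);x=np.array([a[1],-a[0]])
D=np.stack([(W[...,:2]-O)@x,(W[...,:2]-O)@a],-1)
b=(abs(D[...,0])<.03)&(D[...,1]>-.03)&(D[...,1]<.05);print('lane floor z',np.nanmedian(Z[b]))
m=(Z>.024)&(Z<.04)&(p.min(2)>130)&(abs(D[...,0])<.1)&(D[...,1]>-.33)&(D[...,1]<.086)
if len(sys.argv)>2: m&=(abs(D[...,0])<.0465)
n,lab,st,ce=cv2.connectedComponentsWithStats(m.astype(np.uint8),connectivity=8)
i=1+np.argmax(st[1:,4]); 
r=cv2.minAreaRect((D[lab==i]*1000).astype(np.float32)); print('rack dock-frame',st[i,4],r,cv2.boxPoints(r).round(1).tolist())
o=monitor.get_obs();e=o['ee_pos'];print('tcp',e,'dock',((e[:2]-O)@x).round(4),((e[:2]-O)@a).round(4),o['wrist_force'].round(2),o['opening'])
pp=p.copy(); pp[lab==i]=pp[lab==i]//2+np.array([0,120,0],np.uint8)
c=np.hstack([p[120:290,215:365],pp[120:290,215:365]]);cv2.imwrite(f'pics/{tag}c.png',cv2.resize(c,None,fx=2.6,fy=2.6,interpolation=cv2.INTER_CUBIC)[:,:,::-1])
E
python3 s.py s2
```

```text
lane floor z 0.0006480135710037259
rack dock-frame 986 ((-7.856502532958984, -196.87216186523438), (169.90249633789062, 89.17404174804688), 89.69132232666016) [[-52.900001525878906, -281.6000061035156], [36.29999923706055, -282.1000061035156], [37.20000076293945, -112.19999694824219], [-52.0, -111.69999694824219]]
tcp [ 0.53026296 -0.03418843  0.02627037] dock -0.065 -0.1978 [-0.74 -0.55 -0.06] 0.05111135825354547
```

View pics/s2c.png

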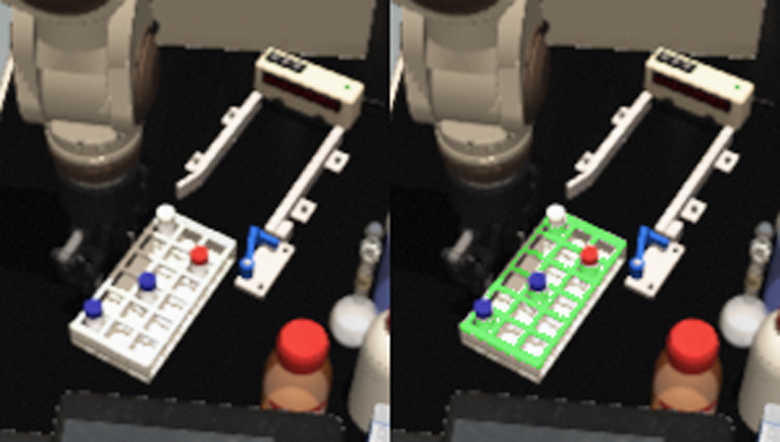

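Rack has moved squarely to x≈-8 mm, yaw ≈0.3°. I check the lane's middle in this camera too.

```bash
python3 - <<'E'
from h import *
O=np.array([.6724,.1180]);a=np.array([.4203,.9074]);x=np.array([a[1],-a[0]])
for tag,n in(('top0','top'),('scene0','scene'),('s2','scene')):
    z=np.load(f'pics/{tag}.npz');p,d=z['p'],z['d'];W=cloud(n,d);Z=W[...,2]
    D=np.stack([(W[...,:2]-O)@x,(W[...,:2]-O)@a],-1)*1000
    for sgn in(-1,1):
        m=(Z>.018)&(Z<.028)&(D[...,0]*sgn>40)&(D[...,0]*sgn<62)&(D[...,1]>-35)&(D[...,1]<70)&(p.min(2)>110)
        q=D[m]; f=np.polyfit(q[:,1],q[:,0],1);print(tag,sgn,len(q),'slope deg',np.degrees(f[0]),'x at 0',f[1],np.percentile(q[:,0],[3,97]))
    m=(Z>.05)&(Z<.07)&(abs(D[...,0])<80)&(D[...,1]>70)&(D[...,1]<150); r=cv2.minAreaRect(D[m].astype(np.float32));print('head',r)
    bl=(p[...,2].astype(int)-p[...,0]>60)&(Z>.022)&(Z<.034)&(D[...,0]>20)&(D[...,0]<80)&(D[...,1]>-150)&(D[...,1]<-70)
    q=D[bl];print('catch',len(q),'min x',q[:,0].min(),'max y',q[:,1].max())
    m=(Z>.024)&(Z<.04)&(p.min(2)>130)&(abs(D[...,0])<100)&(D[...,1]>-330)&(D[...,1]<-95)&(D[...,0]<41)
    r=cv2.minAreaRect(D[m].astype(np.float32));print('rack',r)
E
```

```text
top0 -1 127 slope deg -0.33968637533309964 x at 0 -51.33324495651568 [-56.22697699 -46.35434623]
top0 1 120 slope deg 0.05689728454356591 x at 0 51.59013099133512 [46.81949722 56.81336323]
head ((1.1069717407226562, 107.96888732910156), (39.234615325927734, 122.02352905273438), 89.5904769897461)
catch 68 min x 35.77441664152455 max y -85.73168410522712
rack ((-21.96445083618164, -198.89065551757812), (168.50479125976562, 88.57150268554688), 88.12519836425781)
scene0 -1 107 slope deg 0.3537317786359729 x at 0 -48.968714362104315 [-54.09648034 -44.03003484]
scene0 1 109 slope deg -0.28851676811544796 x at 0 54.196728797999306 [49.14874569 59.02134087]
head ((1.9764213562011719, 106.894775390625), (40.148170471191406, 116.63412475585938), 88.7874984741211)
catch 75 min x 37.984662079275175 max y -83.90969374851544
rack ((-20.46001625061035, -198.05703735351562), (169.11231994628906, 88.63804626464844), 88.96693420410156)
s2 -1 109 slope deg 0.177665463732845 x at 0 -48.71697415038856 [-54.00722471 -43.75988048]
s2 1 112 slope deg 0.27793473154156545 x at 0 54.05530991975155 [49.08352677 58.58176593]
head ((1.7798690795898438, 106.63025665283203), (38.89452362060547, 117.6664047241211), 88.41407012939453)
catch 76 min x 38.86033379639648 max y -83.26533615395864
rack ((-7.856502532958984, -196.87216186523438), (169.90249633789062, 89.17404174804688), 89.69132232666016)
```

Request:
drive_tool --plan '[[0.6,[0.0029,-0.0013,0],0],[0.6,[0.0029,-0.0013,0],0],[0.6,[0.0028,-0.0013,0],0],[0.6,[0,0,0],0],[0.6,[-0.0045,0.0021,0],0],[0.6,[-0.009,0.0042,0],0],[0.6,[-0.009,0.0042,0.01],0],[0.6,[-0.009,0.0042,0.05],0],[0.6,[-0.009,0.0042,0.05],0],[0.6,[0,0,0],0]]'

```text
time: 5.05
ee_pos: [0.4993, -0.0188, 0.1414]
tcp_rot: [179.8, 0.4, 155.2]
wrist_force: [-0.2, 0.5, -0.3]
opening: 0.0513
```

```bash
python3 s.py s3
```

```text
lane floor z 0.00041963045489438534
rack dock-frame 1025 ((1.8445816040039062, -196.78170776367188), (170.69830322265625, 88.14022064208984), 89.74765014648438) [[-42.599998474121094, -281.8999938964844], [45.5, -282.29998779296875], [46.29999923706055, -111.5999984741211], [-41.79999923706055, -111.19999694824219]]
tcp [ 0.4987206  -0.01885771  0.13883519] dock -0.1001 -0.1972 [ 0.22  0.45 -0.48] 0.05118250507585269
```

```bash
python3 -c "
from h import *
print(monitor.get_obs()['q'].round(1))"
```

```text
[ -2.2  -3.  -10.6  82.1  -0.   22.6]
```

Request:
drive_tool --plan '[[0.35,[0.0039,-0.0144,0],-10],[0.35,[0.0039,-0.0144,0],-10],[0.35,[0.0039,-0.0144,0],-10],[0.35,[0.0039,-0.0144,0],-10],[0.35,[0.0039,-0.0144,0],-10],[0.35,[0.0039,-0.0144,0],-10],[0.35,[0.0039,-0.0144,0],-10],[0.35,[0.0039,-0.0144,0],-10],[0.35,[0.0039,-0.0144,0],-10],[0.35,[0.0039,-0.0144,0],0]]'

```text
time: 6.35
ee_pos: [0.5368, -0.1635, 0.1352]
tcp_rot: [-179.9, 0.0, 65.3]
wrist_force: [-0.8, -0.1, 0.2]
opening: 0.0297
```

Request:
drive_tool --plan '[[0.35,[0,0,0],0],[0.35,[0,0,-0.04],0],[0.35,[0,0,-0.04],0],[0.35,[0,0,-0.01],0],[0.35,[0,0,0],0]]'

```text
time: 6.98
ee_pos: [0.5371, -0.1629, 0.0465]
tcp_rot: [-180.0, 0.0, 65.3]
wrist_force: [0.2, -0.3, 0.7]
opening: 0.0298
```

```bash
python3 s.py s4
```

```text
lane floor z 0.0003684743141886783
rack dock-frame 739 ((1.9261398315429688, -197.28262329101562), (88.28667449951172, 168.4743194580078), 0.36781615018844604) [[-42.79999923706055, -113.30000305175781], [-41.70000076293945, -281.79998779296875], [46.599998474121094, -281.20001220703125], [45.5, -112.80000305175781]]
tcp [ 0.53771897 -0.16307507  0.04754131] dock -0.0041 -0.3117 [ 0.03 -0.08  0.86] 0.029808284058342696
```

View pics/s4c.png

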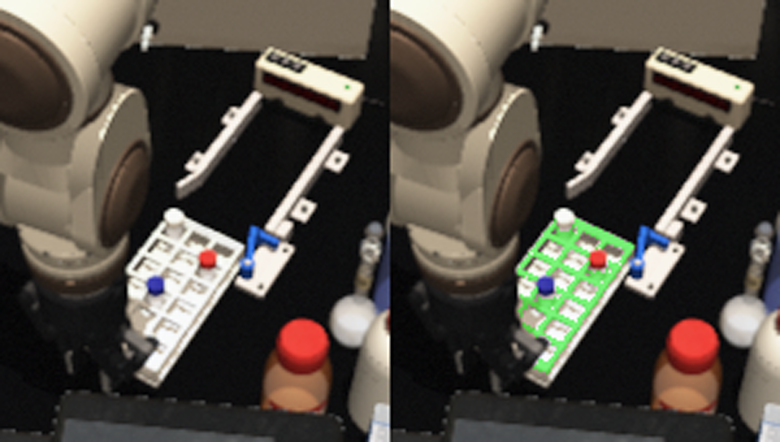

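Request:
drive_tool --plan '[[0.35,[0,0,-0.012],0],[0.35,[0,0,-0.005],0],[0.35,[0.0025,0.0054,0],0],[0.35,[0.0025,0.0054,0],0],[0.35,[0.0021,0.0045,0],0],[0.35,[0.0021,0.0045,0],0],[0.35,[0.0021,0.0045,0],0],[0.35,[0.0021,0.0045,0],0],[0.35,[0.0021,0.0045,0],0],[0.35,[0.0021,0.0045,0],0]]'

```text
time: 8.28
ee_pos: [0.5549, -0.1251, 0.0293]
tcp_rot: [180.0, 0.0, 65.2]
wrist_force: [-2.6, -3.2, 2.1]
opening: 0.0297
```

```bash
python3 s.py s5
```

```text
lane floor z 0.0003200073480042673
rack dock-frame 594 ((1.1302299499511719, -173.27679443359375), (87.08499908447266, 169.4505615234375), 1.2257782220840454) [[-44.20000076293945, -89.5], [-40.599998474121094, -258.8999938964844], [46.5, -257.1000061035156], [42.900001525878906, -87.5999984741211]]
tcp [ 0.5551423  -0.12461481  0.02925617] dock -0.0044 -0.2694 [-1.74 -2.42  0.6 ] 0.02994150083368388
```

View pics/s5c.png

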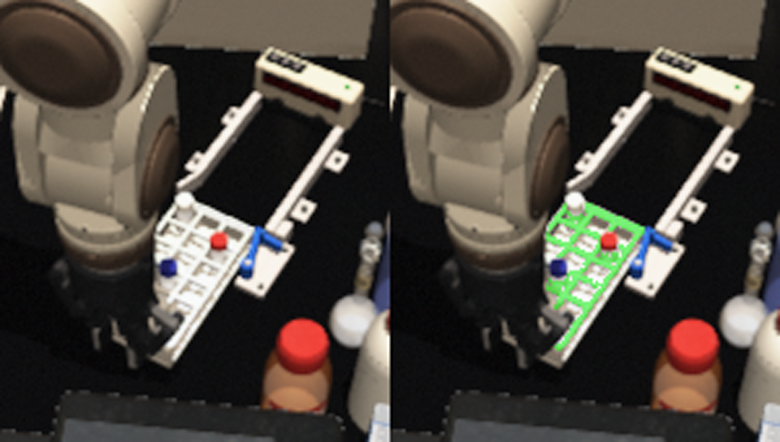

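Request:
drive_tool --plan '[[0.35,[0.0021,0.0045,0],0],[0.35,[0.0021,0.0045,0],0],[0.35,[0.0021,0.0045,0],0],[0.35,[0.0021,0.0045,0],0],[0.35,[0.0021,0.0045,0],0],[0.35,[0.0021,0.0045,0],0],[0.35,[0.0021,0.0045,0],0],[0.35,[0.0021,0.0045,0],0]]'

```text
time: 9.32
ee_pos: [0.5717, -0.0891, 0.0293]
tcp_rot: [-180.0, 0.0, 65.2]
wrist_force: [-0.8, -3.3, 1.6]
opening: 0.03
```

```bash
python3 s.py s6
```

```text
lane floor z 0.00045475023294992906
rack dock-frame 548 ((7.715959548950195, -134.23599243164062), (91.65574645996094, 172.41287231445312), 8.204031944274902) [[-49.900001525878906, -55.5], [-25.299999237060547, -226.10000610351562], [65.4000015258789, -213.0], [40.79999923706055, -42.400001525878906]]
tcp [ 0.5718983  -0.08862522  0.02921572] dock -0.0044 -0.2297 [-0.1  -1.43  1.18] 0.029650977832166848
```

View pics/s6c.png

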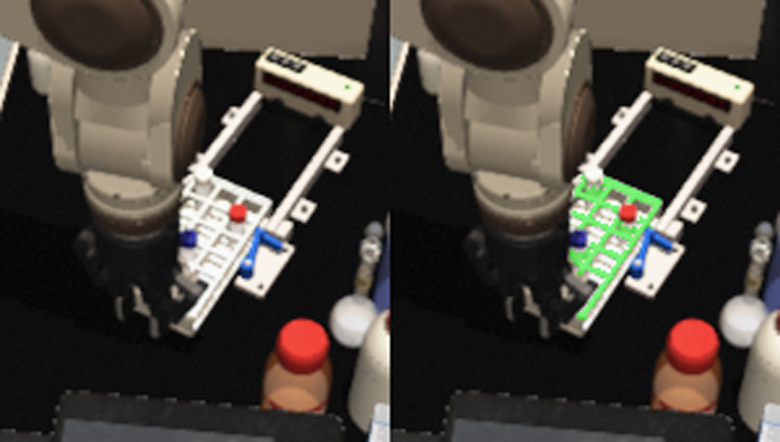

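```bash
cat > e.py <<'E'
from h import *
import sys
O=np.array([.6724,.1180]);a=np.array([.4203,.9074]);x=np.array([a[1],-a[0]])
z=np.load(f'pics/{sys.argv[1]}.npz');p,d=z['p'],z['d'];W=cloud('scene',d);Z=W[...,2]
D=np.stack([(W[...,:2]-O)@x-.0026,(W[...,:2]-O)@a],-1)*1000
m=(Z>.024)&(Z<.037)&(p.min(2)>130)&(abs(D[...,0])<47.5)&(D[...,1]>-330)&(D[...,1]<86)
q=D[m];ys=np.arange(np.percentile(q[:,1],1)//1,q[:,1].max(),8);E=[]
for y in ys:
    s=q[(q[:,1]>=y)&(q[:,1]<y+8)]
    if len(s)>2:E.append((y+4,s[:,0].max()))
E=np.array(E);E=E[E[:,1]>30];print(E.round(1).tolist())
f=np.polyfit(E[:,0],E[:,1],1);print('right edge slope deg',np.degrees(f[0]),'front y',np.percentile(q[:,1],99.5))
E
python3 e.py s4;python3 e.py s5; python3 e.py s6
```

```text
[[-276.0, 42.8], [-268.0, 41.7], [-260.0, 41.8], [-252.0, 42.3], [-244.0, 42.3], [-236.0, 42.0], [-228.0, 42.9], [-220.0, 43.6], [-212.0, 41.7], [-204.0, 41.9], [-196.0, 43.1], [-188.0, 41.8], [-180.0, 42.5], [-172.0, 42.6], [-164.0, 41.9], [-156.0, 42.6], [-148.0, 43.1], [-140.0, 41.7], [-132.0, 41.9], [-124.0, 41.9], [-116.0, 41.2]]
right edge slope deg -0.1420928186877296 front y -91.46090767787531
[[-247.0, 41.3], [-239.0, 42.1], [-231.0, 40.8], [-223.0, 41.7], [-215.0, 41.7], [-207.0, 41.7], [-199.0, 41.6], [-191.0, 40.7], [-183.0, 40.8], [-175.0, 42.1], [-167.0, 40.3], [-159.0, 41.3], [-151.0, 41.2], [-143.0, 40.8], [-135.0, 40.2], [-127.0, 46.9], [-119.0, 41.0], [-111.0, 39.8], [-103.0, 39.8], [-95.0, 40.4], [-87.0, 37.7]]
right edge slope deg -0.5332091035226443 front y -34.736873161369004
[[-208.0, 42.3], [-200.0, 41.6], [-192.0, 41.4], [-184.0, 42.2], [-176.0, 40.5], [-168.0, 41.1], [-160.0, 41.3], [-152.0, 40.7], [-144.0, 41.0], [-136.0, 40.0], [-128.0, 40.7], [-120.0, 40.7], [-112.0, 40.9], [-104.0, 40.0], [-96.0, 39.3], [-88.0, 39.6], [-80.0, 44.0], [-72.0, 39.2], [-64.0, 39.3], [-56.0, 39.7], [-48.0, 36.2]]
right edge slope deg -1.0406359334983035 front y 32.323032894906966
```

Request:
drive_tool --plan '[[0.35,[0.0021,0.0045,0],-0.3],[0.35,[0.0023,0.0044,0],-0.3],[0.35,[0.0023,0.0044,0],-0.3],[0.35,[0.0023,0.0044,0],-0.3],[0.35,[0.0021,0.0045,0],0],[0.35,[0.0021,0.0045,0],0],[0.35,[0.0021,0.0045,0],0]]'

```text
time: 10.25
ee_pos: [0.587, -0.0578, 0.0292]
tcp_rot: [-180.0, -0.0, 64.0]
wrist_force: [-1.5, -1.8, 0.9]
opening: 0.0297
```

```bash
python3 s.py s7; python3 e.py s7
```

```text
lane floor z 0.00214026262585186
rack dock-frame 539 ((28.383960723876953, -88.22760009765625), (85.47600555419922, 179.2128448486328), 25.38188934326172) [[-48.599998474121094, -25.600000381469727], [28.200000762939453, -187.5], [105.4000015258789, -150.89999389648438], [28.600000381469727, 11.0]]
tcp [ 0.58727646 -0.05732886  0.02926178] dock -0.0036 -0.1949 [-1.27  0.01  0.06] 0.02983945299323143
[[-175.0, 43.4], [-167.0, 42.6], [-159.0, 42.6], [-151.0, 43.5], [-143.0, 41.8], [-135.0, 43.4], [-127.0, 42.6], [-119.0, 42.0], [-111.0, 40.9], [-103.0, 41.8], [-95.0, 42.5], [-87.0, 44.4], [-79.0, 40.4], [-71.0, 41.9], [-63.0, 41.1], [-55.0, 41.3], [-47.0, 41.1], [-39.0, 40.7], [-31.0, 40.1], [-23.0, 40.7], [-15.0, 39.7]]
right edge slope deg -1.0475992702203236 front y -14.519940593163573
```

View pics/s7c.png

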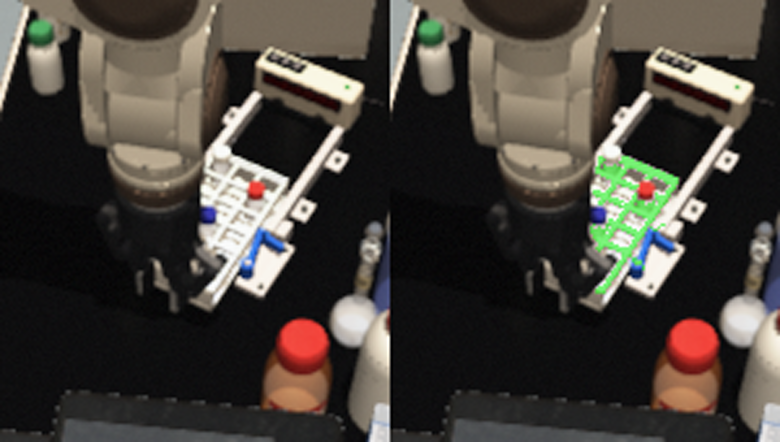

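Request:
drive_tool --plan '[[0.35,[0.0021,0.0045,0],0],[0.35,[0.0021,0.0045,0],0],[0.35,[0.0021,0.0045,0],0],[0.35,[0.0021,0.0045,0],0],[0.35,[0.0021,0.0045,0],0],[0.35,[0.0021,0.0045,0],0],[0.35,[0.0021,0.0045,0],0],[0.35,[0.0021,0.0045,0],0],[0.35,[0.0021,0.0045,0],0]]'

```text
time: 11.42
ee_pos: [0.6059, -0.0174, 0.0293]
tcp_rot: [-180.0, 0.0, 64.0]
wrist_force: [-1.5, -2.0, 0.7]
opening: 0.03
```

```bash
python3 s.py s8; python3 e.py s8
```

```text
lane floor z 0.028664230892247615
rack dock-frame 493 ((10.839111328125, -55.00799560546875), (86.18478393554688, 170.02635192871094), 4.424664497375488) [[-38.70000076293945, 26.399999618530273], [-25.600000381469727, -143.10000610351562], [60.400001525878906, -136.39999389648438], [47.20000076293945, 33.099998474121094]]
tcp [ 0.60619601 -0.01687002  0.0292634 ] dock -0.0034 -0.1502 [-0.55  0.34 -0.05] 0.030011976664022572
[[-132.0, 44.0], [-124.0, 42.8], [-116.0, 42.6], [-108.0, 44.5], [-100.0, 43.3], [-92.0, 43.4], [-84.0, 46.9], [-76.0, 43.6], [-68.0, 43.4], [-60.0, 44.8], [-52.0, 43.6], [-44.0, 44.1], [-36.0, 43.2], [-28.0, 44.0], [-20.0, 43.7], [-12.0, 44.3], [-4.0, 45.1], [4.0, 43.2], [12.0, 44.9], [20.0, 45.1], [28.0, 45.3]]
right edge slope deg 0.42723623185856996 front y 29.76889328133379
```

View pics/s8c.png

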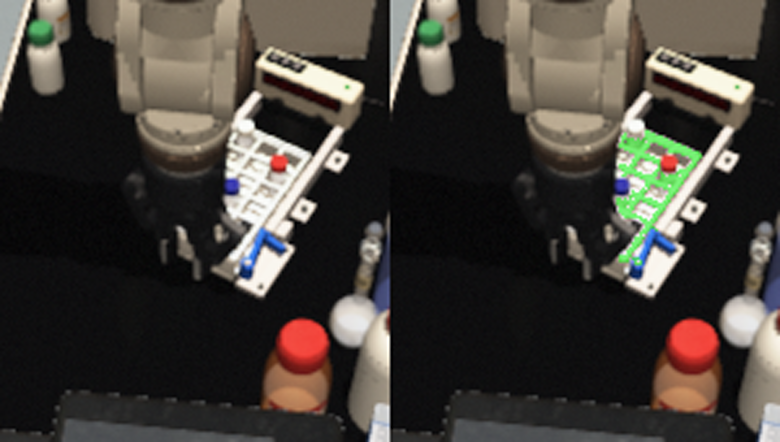

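Request:
drive_tool --plan '[[0.35,[0.0021,0.0045,0],0.3],[0.35,[0.0021,0.0045,0],0.3],[0.35,[0.0021,0.0045,0],0.3],[0.35,[0.0021,0.0045,0],0.2],[0.35,[0.0021,0.0045,0],0],[0.35,[0.0021,0.0045,0],0],[0.35,[0.0021,0.0045,0],0],[0.35,[0.0021,0.0045,0],0],[0.35,[0.0017,0.0036,0],0],[0.35,[0.0013,0.0027,0],0]]'

```text
time: 12.72
ee_pos: [0.6257, 0.0249, 0.0293]
tcp_rot: [-180.0, 0.0, 65.1]
wrist_force: [-2.3, -1.9, 1.2]
opening: 0.0295
```

```bash
python3 s.py s9; python3 e.py s9
```

```text
lane floor z 0.02905477410160956
rack dock-frame 424 ((11.36482048034668, -7.931388854980469), (77.29519653320312, 174.43885803222656), 2.2139694690704346) [[-30.600000381469727, 77.69999694824219], [-23.899999618530273, -96.5999984741211], [53.400001525878906, -93.5999984741211], [46.599998474121094, 80.69999694824219]]
tcp [0.62584916 0.02512052 0.02928533] dock -0.0032 -0.1038 [-1.18  1.12 -0.14] 0.02994427082096366
[[-86.0, 44.9], [-78.0, 46.3], [-70.0, 43.3], [-62.0, 43.3], [-54.0, 42.5], [-46.0, 43.1], [-38.0, 43.1], [-30.0, 44.2], [-22.0, 43.4], [-14.0, 47.3], [-6.0, 43.6], [2.0, 43.0], [10.0, 43.0], [18.0, 43.8], [26.0, 43.6], [34.0, 43.0], [42.0, 43.1], [50.0, 43.7], [58.0, 43.8], [66.0, 44.4], [74.0, 42.9]]
right edge slope deg -0.30408173382422427 front y 77.41548468494689
```

View pics/s9c.png

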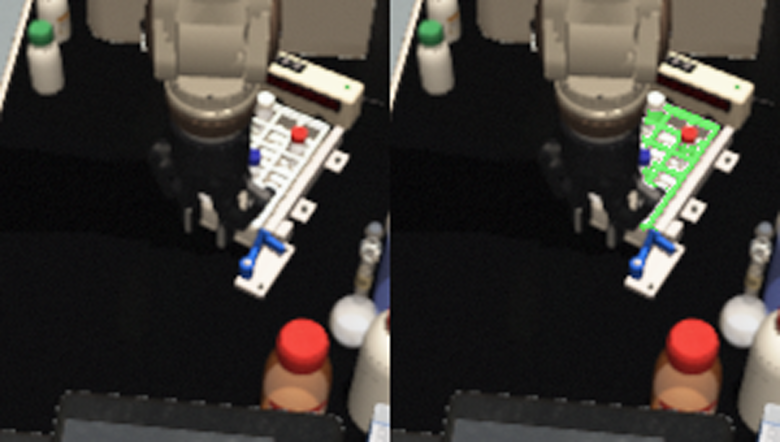

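Request:
drive_tool --plan '[[0.35,[0.0008,0.0018,0],0],[0.35,[0.0008,0.0018,0],0],[0.35,[0.0008,0.0018,0],0]]'

```text
time: 13.15
ee_pos: [0.6281, 0.0301, 0.0293]
tcp_rot: [-180.0, -0.0, 65.1]
wrist_force: [-1.7, -1.4, 0.5]
opening: 0.0302
```

Request:
drive_tool --plan '[[0.35,[0.0004,0.0009,0],0],[0.35,[0.0004,0.0009,0],0]]'

```text
time: 13.4
ee_pos: [0.6289, 0.0319, 0.0293]
tcp_rot: [180.0, -0.0, 65.1]
wrist_force: [-2.6, -1.2, 0.9]
opening: 0.0298
```

```bash
python3 s.py s10; python3 e.py s10
```

```text
lane floor z 0.02905872952211047
rack dock-frame 423 ((16.268619537353516, 0.04256439208984375), (78.41009521484375, 175.40029907226562), 7.13563346862793) [[-33.5, 82.19999694824219], [-11.699999809265137, -91.80000305175781], [66.0999984741211, -82.0999984741211], [44.29999923706055, 91.9000015258789]]
tcp [0.62887961 0.03202302 0.02929145] dock -0.0034 -0.0963 [-0.21 -1.28  1.15] 0.030003876490478386
[[-79.0, 42.3], [-71.0, 43.0], [-63.0, 42.5], [-55.0, 44.4], [-47.0, 43.1], [-39.0, 43.0], [-31.0, 43.0], [-23.0, 43.2], [-15.0, 42.4], [-7.0, 42.8], [1.0, 46.9], [9.0, 43.1], [17.0, 43.1], [25.0, 43.1], [33.0, 43.0], [41.0, 47.1], [49.0, 44.1], [57.0, 42.0], [65.0, 43.3], [73.0, 43.5], [81.0, 43.4]]
right edge slope deg 0.31730043124977647 front y 84.02943001758733
```

View pics/s10c.png

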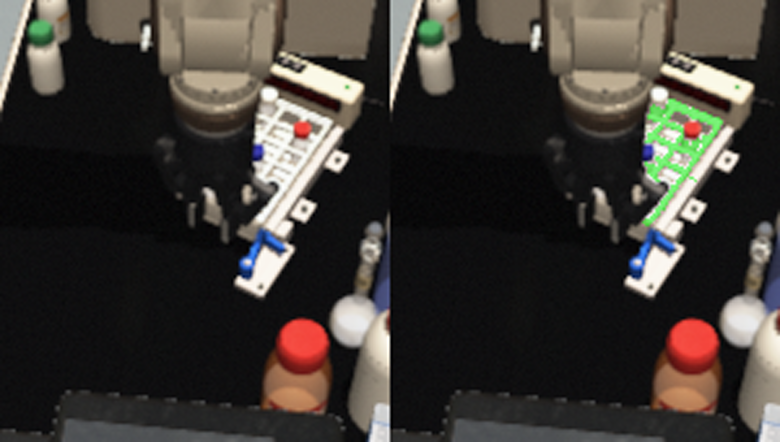

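No stop felt yet; continue in 1 mm steps until the force rises.

Request:
drive_tool --plan '[[0.35,[0.0004,0.0009,0],0],[0.35,[0.0004,0.0009,0],0]]'

```text
time: 13.7
ee_pos: [0.6296, 0.0337, 0.0293]
tcp_rot: [-180.0, 0.0, 65.1]
wrist_force: [-1.3, -1.6, 0.3]
opening: 0.0298
```

Request:
drive_tool --plan '[[0.35,[0.0004,0.0009,0],0]]'

```text
time: 13.82
ee_pos: [0.6301, 0.0346, 0.0293]
tcp_rot: [180.0, -0.0, 65.1]
wrist_force: [-0.2, -0.9, 0.0]
opening: 0.0297
```

Request:
drive_tool --plan '[[0.35,[0.0004,0.0009,0],0]]'

```text
time: 13.95
ee_pos: [0.6303, 0.035, 0.0293]
tcp_rot: [180.0, 0.1, 65.1]
wrist_force: [-2.8, -7.1, 1.6]
opening: 0.0299
```

Request:
drive_tool --plan '[[0.35,[0.0004,0.0009,0],0],[0.35,[0,0,0],0]]'

```text
time: 14.2
ee_pos: [0.6303, 0.035, 0.0293]
tcp_rot: [180.0, 0.2, 65.0]
wrist_force: [-3.7, -9.3, 2.1]
opening: 0.0301
```

```bash
python3 s.py s11; python3 e.py s11; python3 - <<'E'
from h import *
p=np.load('pics/s11.npz')['p'];cv2.imwrite('pics/s11z.png',cv2.resize(p[170:250,280:350],None,fx=8,fy=7,interpolation=cv2.INTER_CUBIC)[:,:,::-1])
E
```

```text
lane floor z 0.0291892728804059
rack dock-frame 398 ((8.799318313598633, 2.6879501342773438), (75.81082916259766, 166.45362854003906), 0.19779318571090698) [[-29.399999618530273, 85.80000305175781], [-28.799999237060547, -80.69999694824219], [47.0, -80.4000015258789], [46.400001525878906, 86.0]]
tcp [0.63036138 0.03504024 0.02932622] dock -0.0033 -0.0929 [-4.79 -8.37  2.5 ] 0.029908395676933378
[[-75.0, 42.9], [-67.0, 42.2], [-59.0, 42.8], [-51.0, 43.5], [-43.0, 42.1], [-35.0, 43.0], [-27.0, 43.5], [-19.0, 42.0], [-11.0, 43.4], [-3.0, 42.5], [5.0, 43.8], [13.0, 43.2], [21.0, 43.7], [29.0, 43.5], [37.0, 44.0], [45.0, 43.1], [53.0, 43.1], [61.0, 43.4], [69.0, 43.1], [77.0, 43.8], [85.0, 41.1]]
right edge slope deg 0.11005926949578487 front y 85.26384510963679
```

View pics/s11z.png

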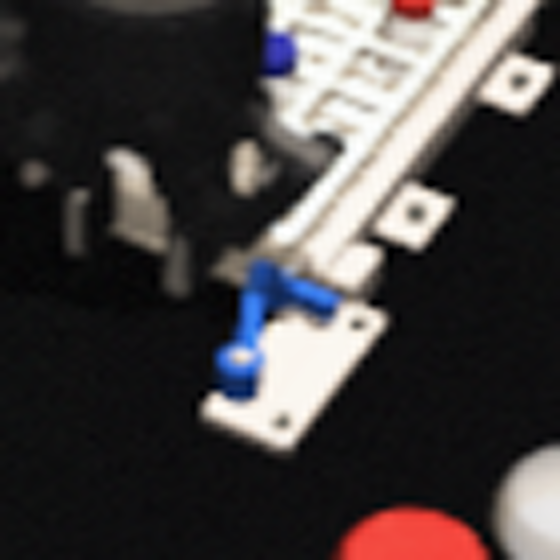

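Request:
drive_tool --plan '[[0.35,[-0.0008,-0.0018,0],0],[0.35,[-0.0021,-0.0045,0],0],[0.35,[-0.0042,-0.009,0],0],[0.35,[-0.0042,-0.009,0],0],[0.35,[-0.0042,-0.009,0.02],0],[0.35,[-0.005,-0.01,0.05],0],[0.35,[-0.03,-0.03,0.04],0],[0.35,[-0.05,-0.03,0.02],0],[0.35,[-0.05,-0.03,0.0],0],[0.35,[-0.05,-0.03,0.0],0]]'

```text
time: 15.5
ee_pos: [0.4288, -0.128, 0.1612]
tcp_rot: [179.8, -0.0, 65.1]
wrist_force: [-0.7, -0.8, 1.2]
opening: 0.0299
```

Request:
drive_tool --plan '[[0.35,[-0.04,-0.04,0.02],0],[0.35,[-0.03,-0.05,0.02],0],[0.35,[0,-0.05,0.02],0],[0.35,[0,0,0],0]]'

```text
time: 16.0
ee_pos: [0.3597, -0.2699, 0.222]
tcp_rot: [179.8, 0.1, 64.8]
wrist_force: [0.4, 1.0, 0.3]
opening: 0.0302
```

```bash
python3 s.py s12 1; python3 e.py s12; python3 m.py t12 1;  python3 - <<'E'
from h import *
p=np.load('pics/s12.npz')['p'];q=np.load('pics/t12.npz')['p']
A=cv2.resize(p[120:250,240:370],(390,520),interpolation=cv2.INTER_CUBIC);B=cv2.resize(q[135:215,200:310],(400,520),interpolation=cv2.INTER_CUBIC)
cv2.imwrite('pics/z12.png',np.hstack([A,B])[:,:,::-1])
O=np.array([.6724,.1180]);a=np.array([.4203,.9074]);x=np.array([a[1],-a[0]])
for tag,n in(('t12','top'),('s12','scene')):
    z=np.load(f'pics/{tag}.npz');p,d=z['p'],z['d'];W=cloud(n,d);Z=W[...,2]
    D=np.stack([(W[...,:2]-O)@x,(W[...,:2]-O)@a],-1)*1000
    bl=(p[...,2].astype(int)-p[...,0]>60)&(Z>.022)&(Z<.034)&(D[...,0]>20)&(D[...,0]<80)&(D[...,1]>-150)&(D[...,1]<-70)
    q=D[bl];print('catch',len(q),'min x',q[:,0].min(),'max y',q[:,1].max())
    w=(p.min(2)>130)&(Z>.024)&(Z<.037)&(abs(D[...,0])<40)&(D[...,1]<100)&(D[...,1]>-120); print('rack y',np.percentile(D[w][:,1],[.5,99.5]))
E
```

```text
lane floor z 0.02781939799068657
rack dock-frame 830 ((0.08208465576171875, 0.31302642822265625), (92.87393188476562, 171.2014617919922), 0.1130528524518013) [[-46.5, 85.80000305175781], [-46.20000076293945, -85.4000015258789], [46.70000076293945, -85.19999694824219], [46.400001525878906, 86.0]]
tcp [ 0.3597533  -0.26833155  0.22095044] dock -0.1213 -0.482 [-0.32  1.36  0.16] 0.029809183021031044
[[-78.0, 43.0], [-70.0, 42.2], [-62.0, 43.6], [-54.0, 42.6], [-46.0, 43.2], [-38.0, 43.4], [-30.0, 44.0], [-22.0, 43.3], [-14.0, 47.4], [-6.0, 43.9], [2.0, 43.7], [10.0, 42.6], [18.0, 43.5], [26.0, 43.9], [34.0, 43.1], [42.0, 43.0], [50.0, 44.1], [58.0, 43.5], [66.0, 43.4], [74.0, 42.7], [82.0, 42.9]]
right edge slope deg 0.003243365079343704 front y 85.18213264348414
rack dock-frame ((1.9572372436523438, 3.0431594848632812), (169.1979522705078, 89.35404205322266), 89.8016357421875) [[-43.0, -81.4000015258789], [46.29999923706055, -81.69999694824219], [46.900001525878906, 87.5], [-42.400001525878906, 87.80000305175781]]
tcp [ 0.35985415 -0.26728342  0.22021528] dock -0.1217 -0.481 [ 0.46 -0.33 -0.03] 0.029864192474653686
catch 68 min x 35.90548196985765 max y -86.06261594835354
rack y [-81.25058811  86.77878836]
catch 72 min x 39.15846498353436 max y -85.39093597059009
rack y [-81.40948198  89.29276403]
```

View pics/z12.png

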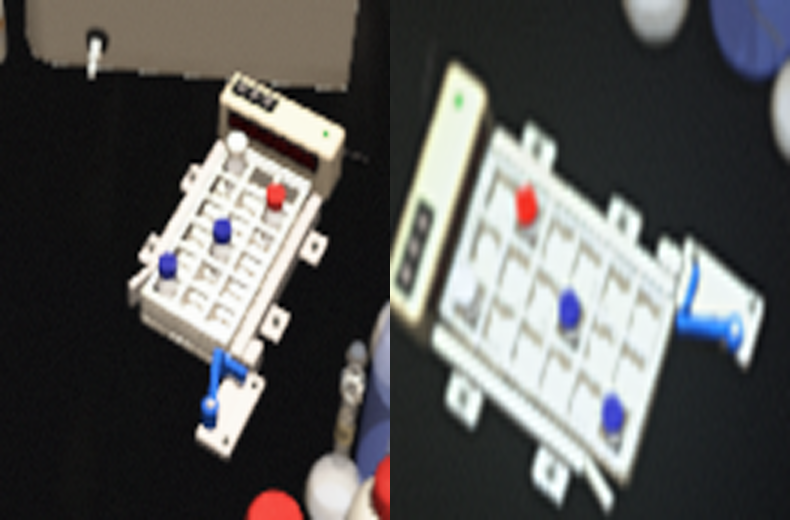

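```bash
python3 -c "
from h import *
print(job.job_done(), monitor.get_obs()['time'])"
```

```text
the job is handed in; nothing more can be done
the job is handed in; nothing more can be done
```

The rack is in the reader lane, home against the stop, with the blue catch sprung back in behind it. I handed the job in at about 16 s. I pushed with the fingers only: first sideways on the long side into line with the lane, then on the trailing end until it met the buffers.

**Last checks**
- **Stop:** the push force rose to about 10 N and the tool stopped advancing. The largest force I read was about 10 N.
- **Alignment:** the rack lies square in the lane, within 0.2° in the clear views from both cameras.
- **Catch:** its nose reads x = 35.9 mm, against 35.8 mm before the push. That is 4 to 5 mm behind the rack's tail, where 4 mm is expected.
- **Vials:** all four stand upright in their cells.
- **Bottles and marker:** the arm never went near them. I did not measure their positions again at the end.
- **Robot:** it stood clear of everything at hand-in.

**Disagreements**
- **Camera offset:** the two cameras differ by about 2.5 mm across the lane. I corrected for this using the rail positions.
- **Depth reading:** the rack's middle reads about 3 mm past my estimated home point. I take this as error in that estimate, because the rack had stopped against the buffers and the gap to the catch is right.
- **During entry:** the rack turned about 1° while passing the catch and straightened once inside the rails.

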